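Free the long sharpening plate from its clamp

TASK

Two sharpening plates are held in wooden clamps on the shelf by the hearth: a long rectangular one and a round one. Swing the clamp bar over the long rectangular plate up until it stands about upright and leave it up, then slide the plate lengthwise along its wooden bed, without lifting it off, until the whole plate is clear of the bar, and leave it lying flat and straight on the long open part of the bed; leave the round plate alone.

Things in the scene. Friction and masses are not known exactly. Their poses are not given: they have to be found in the camera images.
- clamp: Fixed wooden clamp of the long plate (its twin holds the round one). Origin on the shelf surface, below the clamped plate's centre; x along the bed, y across, z up. Bed: rail 26 mm wide, top at z 34 mm, from x -150 (open end, robot side: slide out this way) to x 75 mm. At x 0 to 60 a hinge block (y 13 to 60, 54 mm high) and a foot (y to -35, 8 high); else nothing beside the rail.
- clamp_bar (a joint): Steel bar across the long plate: 0 closed, 1.57 upright, stop 1.75 rad. Hinge axis along clamp x at y 45, z 46.5 mm. Bar x 21 to 39 mm; closed, it runs to -y. Free end: round cross-handle, 14 mm thick, 30 long (clamp x 15 to 45), 97 mm from the hinge; pinched on its end faces it turns in the grip. 1.5 N lifts it; stays where left. A pin under it, 7 mm into the plate's hole, locks the plate.
- plate_center (a point): Centre (half-way up) of the long rectangular steel plate, 130 (x) by 40 (y) by 8 mm, about 0.2 kg, loose on the bed under the bar, overhanging it 7 mm each side. Starts at x 0, y 0, z 38 mm of the clamp, axes alike. Square 14 mm hole at x +30 for the bar's pin. Can be pinched across its width 40 mm from its centre towards -x, clear of the raised bar. Slides easily.
- disc_centre (a point): Centre of the round steel plate, 76 mm in diameter and 8 mm thick, held in the other clamp. Leave it alone.
Not all that is in view belongs to the job. Leave any purple look-alike of the clamp alone. Leave any green or purple look-alike of the part that bears plate_center alone.

How it is judged:
On the way, in this order (a step that is already met when the one before it is completed fails the run):
1. the clamp bar is raised (more than 0.9 rad) while the plate is still in its place (value of joint clamp_bar above 0.9 rad and x of plate_center in the frame of clamp above -0.02 m), for 0.2 s.
2. the plate is slid out clear of the bar along the bed, the bar still up (value of joint clamp_bar above 0.9 rad and x of plate_center in the frame of clamp between -0.115 and -0.05 m and y of plate_center in the frame of clamp between -0.02 and 0.02 m and z of plate_center in the frame of clamp between 0.032 and 0.044 m and angle between plate_center's own z axis and vertical below 0.1 rad and angle between the x axis of plate_center and the x axis of clamp, either way round below 0.26 rad), for 0.2 s.
At the end, for the whole second after the job is handed in: Bar raised over 0.9 rad; long plate released, at rest and flat (0.1 rad) on its bed, centre 50 to 115 mm from its clamped place towards the open end, within 20 mm of the bed's centre line, 15 degrees of its direction and 6 mm of its resting height (38 mm) (all of step 2 and linear speed of plate below 0.02 m/s); the robot touches nothing.
It fails at once if the long plate is lifted more than 20 mm off its bed (z of plate_center in the frame of clamp above 0.058 m).
It fails at once if the round plate is moved by more than 15 mm (distance of disc_centre from where it was at the start of the episode above 0.015 m).
It also fails if it takes over 48 s, if anything falls off the work surface, if the arm or the gripper's body presses on something with over 40 N, if the wrist force passes 120 N, or if a joint passes its speed limit or range.

ROBOT

A 7-joint arm with a two-finger parallel gripper is mounted at the origin on the work surface. World frame = base frame: x ahead of the robot, y to its left, z up, the work surface at z = 0. Lengths are in m, angles in rad, forces in N, time in s.
With the tool pointing down it reaches from about 0.4 to 0.85 m from the base axis. Payload 6.9 kg.
Tool frame: the origin (TCP) lies at the very end of the fingers, on their centre line; the grasp point (between the pads) lies 19 mm behind it; z points along the fingers, y is the line along which they close (so a half turn about z gives the same grasp; the last joint's range is limited). The gripper opens to 85 mm and grips with 20 to 120 N. Pads are 22 mm wide; open, the fingers measure 114 mm over their backs; the gripper's body (76 mm by 85 mm) begins 54 mm behind the grasp point. The pads swing forward as they close: fully open they stand 13 mm farther back than shut.
Start: joints at [-1.083, 0.507, -0.238, 1.5, 0.126, 1.149, -0.155], TCP at [0.233, 0.58, 0.231] pointing down, gripper open.
Joint ranges: [-3.08, 3.08], [-0.24, 2.05], [-1.43, 1.35], [0, 2.5], [-1.52, 4.66], [0.17, 1.96], [-2.89, 2.89]. Speed limits (rad/s): [2.39, 2.39, 3.14, 3.14, 3.14, 3.14, 3.14].

INTERFACE

Orientations are given as a rotation vector (axis times angle).
In Python, from cell import r gives the robot as it stands.
- The arm moves only by the tool drive_tool, never from a script. Its argument "plan" is a list of rows, each an object with "grip": the opening in per cent of the stroke, from 0 (shut) to 100 (fully open); "travel": the shift along the tool's x, y, z in mm, a list of three; "turn": the turn about the tool's z in degrees. A call has exactly 5 rows; each row is the pose to reach, as a shift and turn from the pose commanded when the call began, along the tool's axes at that moment; what a row does not reach only later rows make up. A row lasts 1/8 s, in which the tool goes at most 62.5 mm and 10.7 degrees, less where a joint would pass 70% of its speed; a pose out of reach is approached as far as the arm can. A call with a gripper value outside its range is refused whole. The fingers move at their own pace and stop on an object; "grip_force" is the grip in N (left out, the last holds). Time passes only in rows, so rows that repeat a pose let the fingers close, or fill a call up. It gives the time, the measured TCP pose, the force, the opening and the grip force at its end, in the units of the state.
- r.observe(): the state, without advancing time (a new reading comes with each control period).
- r.camera(name): name is "scene" or "top" or "wrist"; returns (picture, depth): 420x560x3 uint8, red, green, blue; 420x560 float32, m along the optical axis (not along the pixel's ray), 0 where there is no reading.
- r.camera_model(name): a dict with "fx", "fy", "cx", "cy" (pixels), "rvec" (rotation vector, rad) and "tvec" (3), from world to camera coordinates, as OpenCV has them. Camera axes: x right, y down, z forward; pixel columns grow to the right and rows downward; lengths in m; the calibration is good to about 2 mm. The wrist camera is an equidistant fisheye: a pixel r from the principal point sees the ray r / f radians off the axis. A picture is of the moment at which its call begins: read the wrist's pose just before it. camera_model takes no time and is no camera call; for the wrist camera it gives the pose at the moment of the call.
- r.sign_off(): hands the job in; it is judged then, once.
Trained networks look in the newest picture that a camera, given by its name, has taken for a name from the list of things; names that differ only in an ending like _2 or _b are one class to them, and where a whole thing is asked for, a point or a joint stands for the part that bears it (a point fixed in the world has none). Each returns a list of dicts, best first, with "confidence" (0 to 1); they miss things now and then, are a little off and sometimes report something else, mostly with a low value. They report only what shows in the picture. A call takes as long as a camera call. They do not tell look-alikes from the thing itself.
- r.search_frame(camera, thing): "location" ([x, y, z] in m, in world coordinates, good to about 4 mm: the middle of the surface that is visible of it).
The state is a dict: "clock": time; "qpos": joint angles; "joint_velocities": joint speeds; "tau": joint torques, N m; "tool_pos": TCP position; "tool_rot": TCP orientation; "contact_force": force on the tool from outside, world axes, zero at the start; "moment": the same for the moment, N m; "opening": finger opening in m; "finger_force": force on a finger pad.
Only numpy, scipy, OpenCV 4.12 (cv2) and the standard library are available. Lean on these libraries where they do the work, as an engineer would, in place of code of your own. Each camera call takes 0.05 s, during which the arm holds its last target. There are 200 camera calls.

## Working session

There is one attempt and no reset: what is moved stays moved. The work goes in short steps, Python scripts to look and compute and a tool call to move; the robot and the scene stay as the last step left them, time stands still between calls to the robot, and variables do not carry over. Pictures are saved under pics/ and viewed, at most 10 in all, crops included, and the job is handed in when it is done.

Besides the shell and the picture viewer there is one more tool, called after "Emit:" as a command line: name --argument value ..., lists and objects as JSON in quotes. drive_tool: Moves the arm, as the interface text tells. Its arguments: {"type":"object","properties":{"plan":{"type":"array"},"grip_force":{"type":"number"}},"required":["plan"]}

```bash
mkdir -p pics; ls
python3 - <<'E'
from cell import r
import cv2
s=r.observe();print(s)
for c in("scene","top"):
    p,d=r.camera(c);cv2.imwrite(f"pics/{c}0.png",p[:,:,::-1])
    for t in("clamp","clamp_bar","plate_center","disc_centre"):
        print(c,t,[(x["confidence"],[round(v,3) for v in x["location"]]) for x in r.search_frame(c,t)])
E
```

```text
pics
{'clock': 0.0, 'qpos': array([-1.0824934 ,  0.50837191, -0.23751726,  1.50117499,  0.12571033,
        1.14888969, -0.15479429]), 'joint_velocities': array([-4.47697164e-05,  2.64853980e-03,  2.99575594e-04,  1.31251069e-03,
        6.40590241e-04,  1.47785150e-03, -1.23508421e-03]), 'tau': array([-3.22938276e-04, -6.20594859e+01, -2.18695097e+00, -2.49649841e+01,
        1.25882583e-02,  1.22248853e-02,  7.75995716e-06]), 'tool_pos': array([0.23333595, 0.57924778, 0.23039371]), 'tool_rot': array([-5.97542662e-01, -3.08392724e+00,  2.87016025e-03]), 'contact_force': array([0.09172004, 0.42263357, 0.05254122]), 'moment': array([ 0.01269231, -0.02731407,  0.06104757]), 'finger_force': 0.0, 'opening': 0.08527694176674844}
scene clamp [(0.95, [0.598, 0.181, 0.032]), (0.76, [0.279, 0.32, 0.036]), (0.74, [0.339, -0.298, 0.037])]
scene clamp_bar [(0.56, [0.294, 0.332, 0.049]), (0.54, [0.347, -0.306, 0.051]), (0.52, [0.601, 0.181, 0.058])]
scene plate_center [(0.95, [0.575, 0.595, 0.008]), (0.68, [0.562, 0.187, 0.039]), (0.57, [0.494, 0.028, 0.009])]
scene disc_centre [(0.82, [0.571, -0.161, 0.04])]
top clamp [(0.95, [0.316, -0.302, 0.037]), (0.65, [0.257, 0.322, 0.036]), (0.64, [0.577, 0.173, 0.031])]
top clamp_bar [(0.83, [0.286, 0.333, 0.051]), (0.64, [0.594, 0.182, 0.053]), (0.54, [0.345, -0.308, 0.053])]
top plate_center [(0.71, [0.579, 0.582, 0.005]), (0.68, [0.491, 0.023, 0.007]), (0.62, [0.553, 0.188, 0.043])]
top disc_centre []
```

View pics/scene0.png

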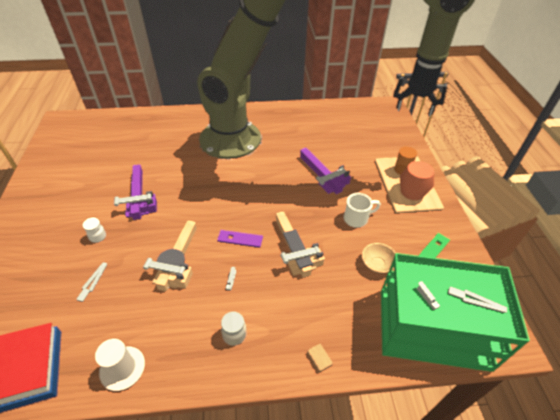

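View pics/top0.png

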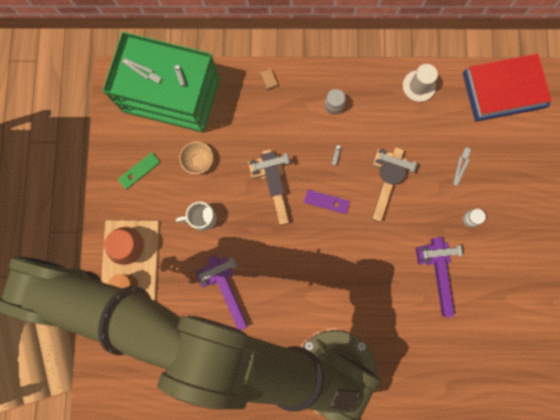

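The scene picture shows the real clamp with the dark long plate at about (298,245), and the top picture shows it at about (272,187). Its hinge block is on the left (+y) and its handle on the right at about (287,160). The purple and green items are look-alikes. Next I'll fit the clamp pose from depth.

```bash
cat > h.py <<'E'
import numpy as np, cv2
from cell import r
from scipy.spatial.transform import Rotation as R
def cloud(c):
    p,d=r.camera(c);m=r.camera_model(c)
    v,u=np.mgrid[:420,:560]
    x=(u-m["cx"])/m["fx"];y=(v-m["cy"])/m["fy"]
    if c=="wrist":
        rr=np.hypot(x,y);k=np.where(rr>1e-6,np.tan(np.minimum(rr,1.4))/np.maximum(rr,1e-6),1);x=x*k;y=y*k
    P=np.stack([x*d,y*d,d],-1)
    W=(P-np.array(m["tvec"]))@R.from_rotvec(m["rvec"]).as_matrix()
    W[d==0]=np.nan
    return p,W
E
python3 - <<'E'
from h import *
for c in("top","scene"):
    p,W=cloud(c);g=p.astype(int)
    box=(W[...,0]>.42)&(W[...,0]<.68)&(W[...,1]>.08)&(W[...,1]<.28)
    table=W[...,2][box&(W[...,2]<.015)];print(c,"table",np.median(table))
    sat=g.max(-1)-g.min(-1)
    dark=box&(sat<35)&(g.max(-1)<120)&(W[...,2]>.03)&(W[...,2]<.047)
    up=box&(W[...,2]>.026)&(W[...,2]<.0485)
    for n,m in(("dark",dark),("up",up)):
        Q=W[m]; q=Q[:,:2];print(n,len(q),Q[:,2].mean(),cv2.minAreaRect((q*1000).astype(np.float32)))
        a=q-q.mean(0);w,V=np.linalg.eigh(a.T@a);print(" pca",q.mean(0),np.degrees(np.arctan2(V[1,1],V[0,1])))
    rail=box&(W[...,2]>.026)&(W[...,2]<.04)&(W[...,0]<.53)&(sat>35)
    q=W[rail][:,:2];print("rail",len(q),cv2.minAreaRect((q*1000).astype(np.float32)))
    hi=box&(W[...,2]>.05);q=W[hi];print("hi",len(q),q.mean(0),q[:,2].max(),cv2.minAreaRect((q[:,:2]*1000).astype(np.float32)))
    cv2.imwrite(f"pics/{c}1.png",cv2.resize(p[120:290,220:340] if c=="top" else p[190:300,240:360],None,fx=4,fy=4,interpolation=2)[:,:,::-1])
E
```

```text
top table 0.0009143870216788922
dark 383 0.042421827230078236 ((565.54541015625, 185.0824737548828), (125.78700256347656, 35.715248107910156), 13.880295753479004)
 pca [0.55789731 0.18280275] -166.45972637290785
up 912 0.03930603845298106 ((531.3501586914062, 174.70420837402344), (219.74215698242188, 94.653076171875), 31.177499771118164)
 pca [0.53697734 0.18554348] -160.9878187950714
rail 256 ((475.6994323730469, 161.52728271484375), (113.44007873535156, 38.71797180175781), 18.90313720703125)
hi 274 [0.59495489 0.19097522 0.05606327] 0.0655696077231091 ((563.4173583984375, 185.60641479492188), (103.7763671875, 114.65742492675781), 13.774276733398438)
scene table 0.00012293225523360483
dark 94 0.04107911018282592 ((582.56884765625, 177.56344604492188), (127.93537902832031, 68.49325561523438), 46.53666687011719)
 pca [0.58939526 0.18503227] -152.21672469784167
up 819 0.038476215635378286 ((526.92041015625, 193.39297485351562), (227.21719360351562, 87.88162231445312), 13.761932373046875)
 pca [0.55162837 0.18750527] -161.31429120278392
rail 186 ((476.35833740234375, 162.8050994873047), (115.41978454589844, 36.97618103027344), 20.02953338623047)
hi 293 [0.59814402 0.19129782 0.05479623] 0.06293309459145123 ((599.7180786132812, 193.630615234375), (44.24148941040039, 115.3438949584961), 18.790159225463867)
```

View pics/top1.png

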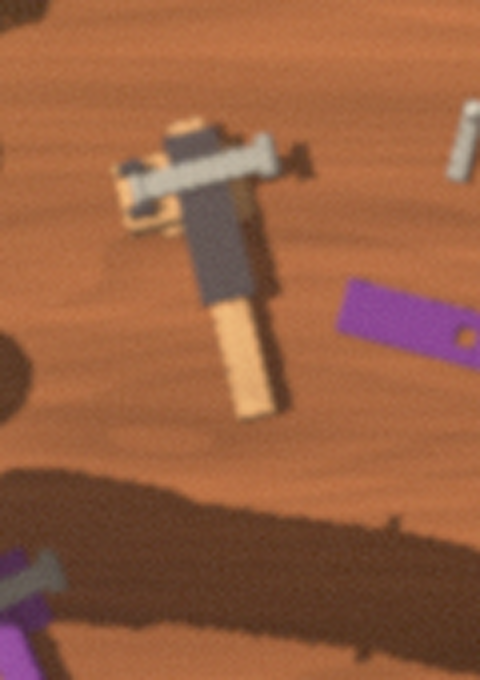

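The crop shows the plate on its rail. The hinge block is to the left, the bar crosses at about (200,170), the handle is at about (265,155) and the open rail end is at about (255,415). This agrees with the depth fit: origin about (0.566, 0.185) and yaw about 13.9°. I'll refine this once the camera is close, and first work out the approach.

```bash
cat >> h.py <<'E'
O=np.array([.566,.185]);YAW=13.9
def w(x,y,z):
    c,s=np.cos(np.radians(YAW)),np.sin(np.radians(YAW));return np.array([O[0]+c*x-s*y,O[1]+s*x+c*y,z])
def plan(x,y,z,closing):  # target in clamp m, closing 'x' or 'y'
    s=r.observe();M=R.from_rotvec(s["tool_rot"]).as_matrix();t=w(x,y,z)
    a=np.degrees(np.arctan2(M[1,1],M[0,1]));want=YAW+(0 if closing=='x' else 90)
    dv=(want-a+90)%180-90
    print("t",s["clock"],"q7",s["qpos"][6],"pos",s["tool_pos"].round(4),"target",t.round(4))
    print("travel mm",((t-s["tool_pos"])@M*1000).round(1),"turn(deg about tool z)",round(-dv,1),"tilt",M[:,2].round(3),"F",s["contact_force"].round(1),"open",s["opening"])
    c,sn=np.cos(np.radians(YAW)),np.sin(np.radians(YAW));d=s["tool_pos"][:2]-O;print("tool in clamp mm",1000*np.array([c*d[0]+sn*d[1],-sn*d[0]+c*d[1],s["tool_pos"][2]]))
E
python3 -c "
from h import *
plan(.03,-.052,.15,'x')"
```

```text
t 0.6 q7 -0.1547982750976561 pos [0.2335 0.5797 0.2313] target [0.6076 0.1417 0.15  ]
travel mm [-510.7 -266.5   81.3] turn(deg about tool z) 54.2 tilt [-0. -0. -1.] F [0.5 0.8 0.6] open 0.08495719719142922
tool in clamp mm [-227.96487051  463.05157346  231.27147143]
```

Emit:
drive_tool --plan '[{"grip": 100, "travel": [-51, -27, 0], "turn": 10}, {"grip": 100, "travel": [-102, -53, 0], "turn": 20}, {"grip": 100, "travel": [-153, -80, 0], "turn": 30}, {"grip": 100, "travel": [-204, -106, 0], "turn": 40}, {"grip": 100, "travel": [-255, -133, 0], "turn": 50}]' --grip_force 30

```text
clock: 1.23
tool_pos: [0.4214, 0.3597, 0.2316]
tool_rot: [1.852, 2.537, 0.001]
contact_force: [0.4, 0.7, 0.8]
opening: 0.0855
finger_force: 0.0
```

```bash
python3 -c "
from h import *
plan(.03,-.052,.15,'x')"
```

```text
t 1.225 q7 -0.4312176179466823 pos [0.4214 0.3597 0.2316] target [0.6076 0.1417 0.15  ]
travel mm [-264.4  110.8   81.6] turn(deg about tool z) 3.8 tilt [ 0.001  0.001 -1.   ] F [0.4 0.7 0.8] open 0.08548703774899934
tool in clamp mm [-98.37367765 204.34404449 231.58745939]
```

Emit:
drive_tool --plan '[{"grip": 80, "travel": [-55, 23, 0], "turn": 4}, {"grip": 80, "travel": [-110, 46, 10], "turn": 4}, {"grip": 80, "travel": [-165, 69, 20], "turn": 4}, {"grip": 80, "travel": [-220, 92, 35], "turn": 4}, {"grip": 80, "travel": [-264, 111, 50], "turn": 4}]'

```text
clock: 1.85
tool_pos: [0.6093, 0.1421, 0.181]
tool_rot: [1.934, 2.475, 0.0]
contact_force: [-0.2, 0.1, -0.3]
opening: 0.0683
finger_force: 0.0
```

Run:
```python
from h import *
plan(.03,-.052,.0235,'x')
for t in("clamp_bar","plate_center","clamp"):
    pass
p,W=cloud("wrist")
for t in("clamp_bar","plate_center"):print(t,[(x["confidence"],np.round(x["location"],3)) for x in r.search_frame("wrist",t)])
c,s=np.cos(np.radians(YAW)),np.sin(np.radians(YAW))
d=W[...,:2]-O; X=c*d[...,0]+s*d[...,1];Y=-s*d[...,0]+c*d[...,1];Z=W[...,2]
m=(Y<-.03)&(Y>-.08)&(X>-.01)&(X<.08)&(Z>.035)&(Z<.08)
print("handle",m.sum(),[np.percentile(A[m]*1000,[1,50,99]).round(1) for A in(X,Y,Z)])
g=p.astype(int)
m=(abs(Y)<.035)&(X>-.1)&(X<.1)&(Z>.038)&(Z<.047)&(g.max(-1)<120)&(g.max(-1)-g.min(-1)<40)
print("plate",m.sum(),[np.percentile(A[m]*1000,[1,50,99]).round(1) for A in(X,Y,Z)])
print(cv2.minAreaRect((np.stack([X[m],Y[m]],-1)*1000).astype(np.float32)))
cv2.imwrite("pics/w0.png",p[:,:,::-1])
```

```text
t 1.85 q7 0.019503788023811967 pos [0.6093 0.1421 0.181 ] target [0.6076 0.1417 0.0235]
travel mm [ 1.000e-01 -1.800e+00  1.575e+02] turn(deg about tool z) 0.1 tilt [ 0.001 -0.    -1.   ] F [-0.2  0.1 -0.3] open 0.06830986819094793
tool in clamp mm [ 31.70400589 -51.99350391 181.02544789]
clamp_bar [(0.79, array([0.596, 0.188, 0.053])), (0.71, array([0.305, 0.286, 0.05 ]))]
plate_center [(0.96, array([0.498, 0.041, 0.005])), (0.93, array([0.563, 0.188, 0.042]))]
handle 1182 [array([18. , 32.5, 46.7]), array([-66.5, -52.3, -30.2]), array([51.1, 54.1, 58.6])]
plate 4491 [array([-61. ,  -6.2,  65.7]), array([-29.2, -10.2,  10. ]), array([38. , 38.8, 41.2])]
((2.1377792358398438, 2.6257286071777344), (64.04631805419922, 129.57171630859375), 89.7654800415039)
```

View pics/w0.png

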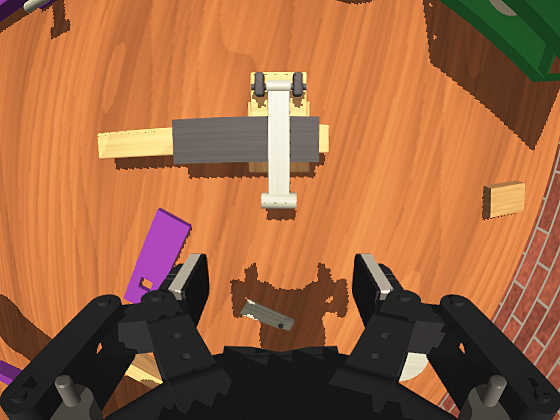

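The wrist picture shows the bar at (278,145) and the handle at about (279,200). The handle lies midway between the fingers in x, and the depth data put it at clamp (32,-52), which agrees with the tool at (31.7,-52). Descending.

Emit:
drive_tool --plan '[{"grip": 75, "travel": [0, 0, 40], "turn": 0}, {"grip": 75, "travel": [0, 0, 80], "turn": 0}, {"grip": 75, "travel": [0, 0, 120], "turn": 0}, {"grip": 75, "travel": [0, 0, 145], "turn": 0}, {"grip": 75, "travel": [0, 0, 157], "turn": 0}]'

```text
clock: 2.62
tool_pos: [0.6066, 0.1462, 0.0233]
tool_rot: [-1.929, -2.477, 0.001]
contact_force: [0.4, -0.2, -0.1]
opening: 0.064
finger_force: 0.0
```

Emit:
drive_tool --plan '[{"grip": 50, "travel": [0, 0, 0], "turn": 0}, {"grip": 35, "travel": [0, 0, 0], "turn": 0}, {"grip": 20, "travel": [0, 0, 0], "turn": 0}, {"grip": 20, "travel": [0, 0, 0], "turn": 0}, {"grip": 20, "travel": [0, 0, 0], "turn": 0}]' --grip_force 30

```text
clock: 3.25
tool_pos: [0.6074, 0.1448, 0.0245]
tool_rot: [-1.932, -2.476, 0.0]
contact_force: [-5.2, 0.7, 0.9]
opening: 0.0293
finger_force: 29.9
```

```bash
sed -i 's/^O=.*/O=np.array([.568,.1855]);YAW=13.9/' h.py
python3 - <<'E'
from h import *
plan(.03,-.052,.0235,'x');print(r.observe()["finger_force"])
p,d=r.camera("wrist");cv2.imwrite("pics/w1.png",p[:,:,::-1])
a0=0
print([(round(97*(1-np.cos(t))),round(97*np.sin(t))) for t in np.linspace(0,1.55,21)])
E
```

```text
t 3.25 q7 0.029319063072689597 pos [0.6074 0.1448 0.0245] target [0.6096 0.1422 0.0235]
travel mm [-3.   1.6  1. ] turn(deg about tool z) 0.2 tilt [-0.  0. -1.] F [-5.2  0.7  0.9] open 0.02930422225082775
tool in clamp mm [ 28.41463906 -48.98813924  24.53867007]
29.926134645938873
[(0, 0), (0, 8), (1, 15), (3, 22), (5, 30), (7, 37), (10, 43), (14, 50), (18, 56), (23, 62), (28, 68), (33, 73), (39, 78), (45, 82), (52, 86), (58, 89), (65, 92), (73, 94), (80, 96), (87, 97), (95, 97)]
```

View pics/w1.png

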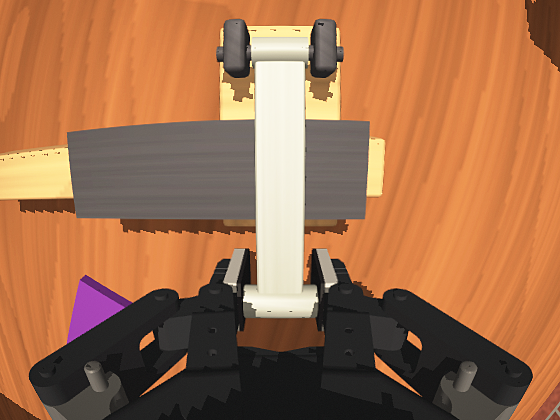

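The grip is on the handle's end faces at about (281,303), opening 29 mm. The tool's x axis is clamp +y, so I'll follow the arc.

Emit:
drive_tool --plan '[{"grip": 20, "travel": [0, 0, -8], "turn": 0}, {"grip": 20, "travel": [1, 0, -15], "turn": 0}, {"grip": 20, "travel": [3, 0, -22], "turn": 0}, {"grip": 20, "travel": [5, 0, -30], "turn": 0}, {"grip": 20, "travel": [7, 0, -37], "turn": 0}]'

```text
clock: 3.92
tool_pos: [0.6055, 0.152, 0.0616]
tool_rot: [-1.932, -2.476, 0.0]
contact_force: [-4.4, 4.0, -6.2]
opening: 0.0292
finger_force: 30.1
```

Emit:
drive_tool --plan '[{"grip": 20, "travel": [3, 0, -6], "turn": 0}, {"grip": 20, "travel": [7, 0, -13], "turn": 0}, {"grip": 20, "travel": [11, 0, -19], "turn": 0}, {"grip": 20, "travel": [16, 0, -25], "turn": 0}, {"grip": 20, "travel": [21, 0, -31], "turn": 0}]'

```text
clock: 4.55
tool_pos: [0.6006, 0.1716, 0.0925]
tool_rot: [-1.933, -2.476, 0.001]
contact_force: [-5.1, 1.3, -8.2]
opening: 0.0295
finger_force: 30.2
```

Emit:
drive_tool --plan '[{"grip": 20, "travel": [5, 0, -5], "turn": 0}, {"grip": 20, "travel": [11, 0, -10], "turn": 0}, {"grip": 20, "travel": [17, 0, -14], "turn": 0}, {"grip": 20, "travel": [24, 0, -18], "turn": 0}, {"grip": 20, "travel": [30, 0, -21], "turn": 0}]'

```text
clock: 5.18
tool_pos: [0.5933, 0.2006, 0.1134]
tool_rot: [1.933, 2.476, -0.002]
contact_force: [-4.3, -1.0, -8.2]
opening: 0.0292
finger_force: 30.3
```

Emit:
drive_tool --plan '[{"grip": 20, "travel": [7, 0, -3], "turn": 0}, {"grip": 20, "travel": [15, 0, -5], "turn": 0}, {"grip": 20, "travel": [22, 0, -7], "turn": 0}, {"grip": 20, "travel": [29, 0, -8], "turn": 0}, {"grip": 20, "travel": [37, 0, -8], "turn": 0}]'

```text
clock: 5.8
tool_pos: [0.5846, 0.2355, 0.1218]
tool_rot: [1.934, 2.475, -0.002]
contact_force: [-7.2, -4.1, -2.5]
opening: 0.0293
finger_force: 30.9
```

Run:
```python
from h import *
plan(.03,.045,.1205,'x');print(r.observe()["finger_force"])
p,d=r.camera("scene");a=cv2.resize(p[170:290,230:370],None,fx=3,fy=3);p,d=r.camera("wrist");b=cv2.resize(p,(480,360));cv2.imwrite("pics/m2.png",cv2.resize(np.hstack([a,b]),None,fx=.85,fy=.85)[:,:,::-1])
```

```text
t 5.8 q7 -0.12510440409890125 pos [0.5846 0.2355 0.1218] target [0.5863 0.2364 0.1205]
travel mm [0.4 1.8 1.3] turn(deg about tool z) 0.1 tilt [-0.    -0.002 -1.   ] F [-7.2 -4.1 -2.5] open 0.029256443376141292
tool in clamp mm [ 28.17034844  44.55079657 121.78516208]
30.883989930152893
```

View pics/m2.png

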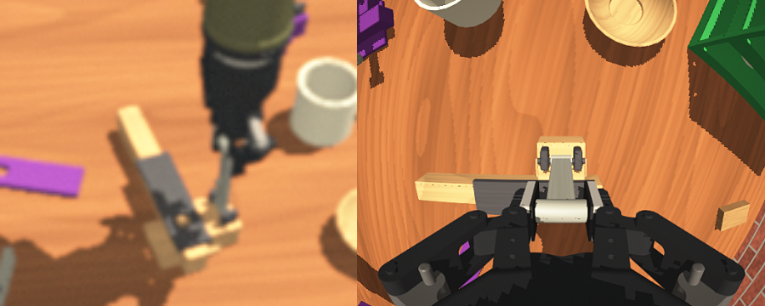

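The bar stands about upright in the gripper (left view, about (222,175)) and the plate is still in place. Releasing and rising.

Emit:
drive_tool --plan '[{"grip": 50, "travel": [0, 0, 0], "turn": 0}, {"grip": 65, "travel": [0, 0, 0], "turn": 0}, {"grip": 70, "travel": [0, 0, -15], "turn": 0}, {"grip": 70, "travel": [0, 0, -45], "turn": 0}, {"grip": 70, "travel": [0, 0, -75], "turn": 0}]'

```text
clock: 6.52
tool_pos: [0.5853, 0.2368, 0.1986]
tool_rot: [1.932, 2.476, 0.003]
contact_force: [-0.2, 0.0, -0.4]
opening: 0.0598
finger_force: 0.0
```

Run:
```python
from h import *
plan(-.04,0,.19,'y')
```

```text
t 6.525 q7 -0.13072862720314332 pos [0.5853 0.2368 0.1986] target [0.5292 0.1759 0.19  ]
travel mm [-45.5 -69.3   8.4] turn(deg about tool z) -89.8 tilt [ 0.002  0.001 -1.   ] F [-0.2  0.  -0.4] open 0.059809750857610346
tool in clamp mm [ 29.13255883  45.67514632 198.56509379]
```

Emit:
drive_tool --plan '[{"grip": 80, "travel": [-9, -14, 0], "turn": -10}, {"grip": 80, "travel": [-18, -28, 0], "turn": -20}, {"grip": 80, "travel": [-27, -42, 0], "turn": -30}, {"grip": 80, "travel": [-36, -56, 0], "turn": -40}, {"grip": 80, "travel": [-45, -69, 0], "turn": -50}]'

```text
clock: 7.15
tool_pos: [0.5292, 0.1759, 0.1979]
tool_rot: [0.696, 3.061, 0.002]
contact_force: [0.8, 0.1, -0.3]
opening: 0.0683
finger_force: 0.0
```

Emit:
drive_tool --plan '[{"grip": 80, "travel": [0, 0, 0], "turn": -10}, {"grip": 80, "travel": [0, 0, 0], "turn": -20}, {"grip": 80, "travel": [0, 0, 0], "turn": -30}, {"grip": 80, "travel": [0, 0, 0], "turn": -40}, {"grip": 80, "travel": [0, 0, 0], "turn": -40}]'

```text
clock: 7.78
tool_pos: [0.5294, 0.1762, 0.1975]
tool_rot: [-0.381, 3.116, 0.001]
contact_force: [-0.4, 0.4, 0.8]
opening: 0.0686
finger_force: 0.0
```

```bash
cat > chk.py <<'E'
from h import *
import sys
plan(-.04,0,.018,'y')
p,W=cloud("wrist")
c,s=np.cos(np.radians(YAW)),np.sin(np.radians(YAW))
d=W[...,:2]-O; X=c*d[...,0]+s*d[...,1];Y=-s*d[...,0]+c*d[...,1];Z=W[...,2];g=p.astype(int)
m=(abs(Y)<.035)&(X>-.16)&(X<.1)&(Z>.036)&(Z<.047)&(g.max(-1)<140)&(g.max(-1)-g.min(-1)<40)
print("plate",m.sum(),[np.percentile(A[m]*1000,[1,50,99]).round(1) for A in(X,Y,Z)])
print(cv2.minAreaRect((np.stack([X[m],Y[m]],-1)*1000).astype(np.float32)))
print([(x["confidence"],np.round(x["location"],3)) for x in r.search_frame("wrist","plate_center")])
cv2.imwrite(sys.argv[1],p[:,:,::-1])
E
python3 chk.py pics/w3.png
```

```text
t 7.775 q7 1.2830833066898553 pos [0.5294 0.1762 0.1975] target [0.5292 0.1759 0.018 ]
travel mm [  0.7  -0.2 179.5] turn(deg about tool z) 0.1 tilt [ 0.002  0.001 -1.   ] F [-0.4  0.4  0.8] open 0.06859776034919046
tool in clamp mm [-3.96723013e+01  1.96516642e-01  1.97509012e+02]
plate 4815 [array([-65.6, -10.3,  61.4]), array([-20.9,  -1.5,  17.5]), array([38.6, 41. , 42.6])]
((-1.5421409606933594, -1.6060466766357422), (39.477779388427734, 129.39962768554688), 89.91871643066406)
[(0.63, array([0.585, 0.58 , 0.01 ])), (0.61, array([0.561, 0.185, 0.042])), (0.57, array([0.492, 0.03 , 0.007])), (0.18, array([ 0.57 , -0.152,  0.042]))]
```

View pics/w3.png

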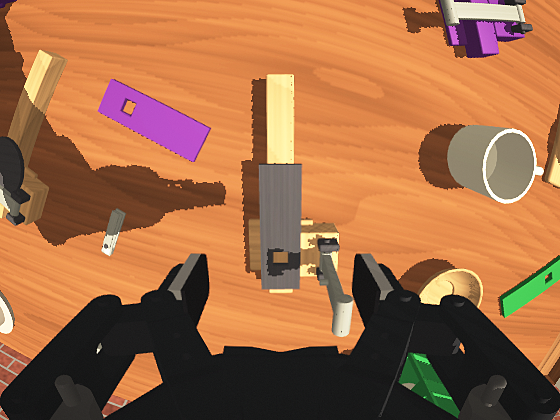

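The wrist picture shows the bar upright at about (335,290) and the plate at (280,225) with its hole visible. The plate is at clamp (-1.5,-1.6) mm, so I'll descend with a small y correction.

Emit:
drive_tool --plan '[{"grip": 80, "travel": [0, -1, 40], "turn": 0}, {"grip": 80, "travel": [0, -1.5, 85], "turn": 0}, {"grip": 80, "travel": [0, -1.5, 130], "turn": 0}, {"grip": 80, "travel": [0, -1.5, 165], "turn": 0}, {"grip": 80, "travel": [0, -1.5, 179], "turn": 0}]'

```text
clock: 8.5
tool_pos: [0.5283, 0.1745, 0.0158]
tool_rot: [0.381, -3.116, 0.002]
contact_force: [-0.3, -1.2, 0.2]
opening: 0.0684
finger_force: 0.0
```

Emit:
drive_tool --plan '[{"grip": 60, "travel": [0, 0, 0], "turn": 0}, {"grip": 50, "travel": [0, 0, 0], "turn": 0}, {"grip": 35, "travel": [0, 0, 0], "turn": 0}, {"grip": 35, "travel": [0, 0, 0], "turn": 0}, {"grip": 35, "travel": [0, 0, 0], "turn": 0}]' --grip_force 25

```text
clock: 9.12
tool_pos: [0.53, 0.1753, 0.0188]
tool_rot: [-0.384, 3.115, 0.001]
contact_force: [-0.8, 0.1, 7.0]
opening: 0.0394
finger_force: 26.0
```

Gripped at 39 mm. Sliding 80 mm towards the open end.

Emit:
drive_tool --plan '[{"grip": 35, "travel": [8, 0, 0], "turn": 0}, {"grip": 35, "travel": [18, 0, 0], "turn": 0}, {"grip": 35, "travel": [28, 0, 0], "turn": 0}, {"grip": 35, "travel": [36, 0, 0], "turn": 0}, {"grip": 35, "travel": [42, 0, 0], "turn": 0}]'

```text
clock: 9.75
tool_pos: [0.4904, 0.1655, 0.0189]
tool_rot: [-0.383, 3.112, 0.002]
contact_force: [5.4, 1.2, 5.5]
opening: 0.0394
finger_force: 26.0
```

Emit:
drive_tool --plan '[{"grip": 35, "travel": [10, 0, 0], "turn": 0}, {"grip": 35, "travel": [20, 0, 0], "turn": 0}, {"grip": 35, "travel": [30, 0, 0], "turn": 0}, {"grip": 35, "travel": [39, 0, 0], "turn": 0}, {"grip": 35, "travel": [39, 0, 0], "turn": 0}]'

```text
clock: 10.38
tool_pos: [0.4517, 0.1559, 0.0188]
tool_rot: [-0.384, 3.114, 0.002]
contact_force: [0.3, -0.3, 11.4]
opening: 0.0393
finger_force: 26.5
```

```bash
python3 chk.py pics/w4.png
```

```text
t 10.375 q7 1.1346192543444418 pos [0.4517 0.1559 0.0188] target [0.5292 0.1759 0.018 ]
travel mm [-80.    0.6   1.1] turn(deg about tool z) 0.2 tilt [ 0.004  0.002 -1.   ] F [ 0.3 -0.3 11.4] open 0.03925895456551777
tool in clamp mm [-119.97618131   -0.81673428   18.78585379]
plate 11576 [array([-147.1, -122.6,  -87.8]), array([-30.9,  -2.7,  26.7]), array([36.9, 41.3, 45.9])]
((-115.85317993164062, -1.9019737243652344), (63.150447845458984, 65.94962310791016), 0.4916880130767822)
[(0.49, array([0.603, 0.534, 0.006]))]
```

View pics/w4.png

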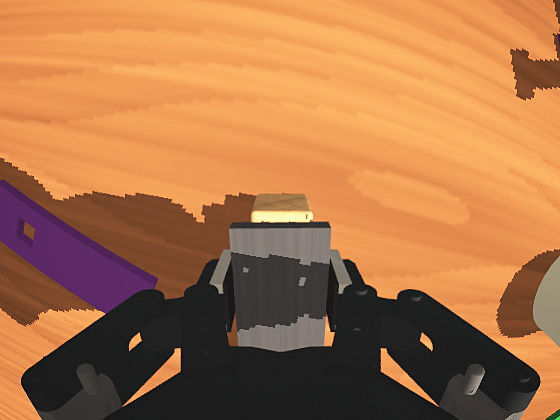

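The plate is in the gripper on the rail, its edge at about (280,225), with the rail end just past it at (283,210). The tool is at x -120, so the plate's centre should be at about -81. Releasing and rising.

Emit:
drive_tool --plan '[{"grip": 60, "travel": [0, 0, 0], "turn": 0}, {"grip": 75, "travel": [0, 0, 0], "turn": 0}, {"grip": 80, "travel": [0, 0, 0], "turn": 0}, {"grip": 80, "travel": [0, 0, -10], "turn": 0}, {"grip": 80, "travel": [0, 0, -40], "turn": 0}]'

```text
clock: 11.1
tool_pos: [0.4494, 0.1549, 0.0571]
tool_rot: [0.385, -3.115, 0.001]
contact_force: [0.6, -0.2, 0.3]
opening: 0.0681
finger_force: 0.0
```

Emit:
drive_tool --plan '[{"grip": 80, "travel": [0, 0, -40], "turn": 0}, {"grip": 80, "travel": [0, 0, -80], "turn": 0}, {"grip": 80, "travel": [0, 0, -120], "turn": 0}, {"grip": 80, "travel": [0, 0, -140], "turn": 0}, {"grip": 80, "travel": [0, 0, -140], "turn": 0}]'

```text
clock: 11.72
tool_pos: [0.4511, 0.1554, 0.1991]
tool_rot: [-0.384, 3.115, 0.001]
contact_force: [0.4, 0.3, -0.2]
opening: 0.0683
finger_force: 0.0
```

```bash
python3 chk.py pics/w5.png
```

```text
t 11.725 q7 1.2770503676273084 pos [0.4511 0.1554 0.1991] target [0.5292 0.1759 0.018 ]
travel mm [-80.1   0.9 181.3] turn(deg about tool z) 0.2 tilt [ 0.003  0.001 -1.   ] F [ 0.4  0.3 -0.2] open 0.06832963518593752
tool in clamp mm [-120.74417332   -1.09803291  199.06110338]
plate 4743 [array([-147. ,  -91.8,  -20.2]), array([-21.6,  -2.1,  16.9]), array([37.8, 39.9, 41.5])]
((-82.84574127197266, -2.300395965576172), (129.85142517089844, 39.478267669677734), 0.6847953200340271)
[(0.8, array([0.491, 0.024, 0.007])), (0.69, array([0.485, 0.163, 0.041])), (0.55, array([0.571, 0.596, 0.01 ]))]
```

View pics/w5.png

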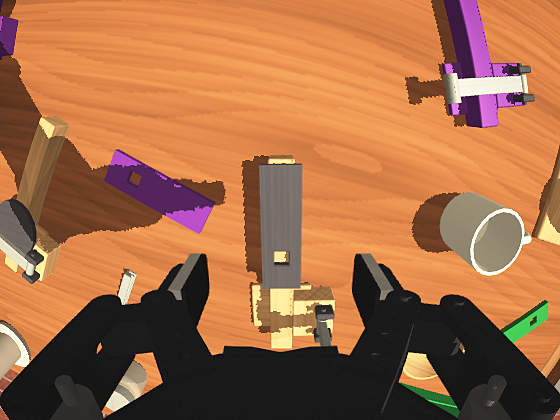

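The plate (280,225) lies flat and straight, about 82 mm out, clear of the upright bar at (322,325). The gripper is free.

```bash
python3 -c "
from cell import r
print(r.sign_off())"
```

```text
the job is handed in; nothing more can be done
None
```

The job is handed in, result not reported: the bar stands upright, the long plate lies flat and straight about 82 mm out along its bed and clear of the bar, and I did not touch the round plate.

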